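# Open the safety cap of the cutting-oil bottle

## Task

Stand the square bottle with the red cap upright and fully home in the square metal holder, cap still locked. Then press its safety cap down and, keeping it pressed, twist it anticlockwise (seen from above) until it is free, and lift it off while the bottle stays home in the holder. Finish while holding the cap in the gripper about 10 cm straight above its place on the open bottle, do not put it down or let go, and leave everything else on the bench where it is.

Things in the scene. Friction and masses are not known exactly. Their poses are not given: they have to be found in the camera images.
- bottle_center (a point): Centre of the square white bottle's body (green band), 36 mm above its foot. Body 54 x 54 mm, 72 mm tall, its lowest 8 mm narrowed to 48 x 48 mm; loose, 0.2 to 0.4 kg. z up; x, y square to its faces. Above it a shoulder (to 80 mm) and a 30 mm neck under the cap; 123 mm tall with cap. It can be carried by the body or by the locked cap.
- cap_center (a point): Centre of the red ribbed push-and-turn cap: twelve-sided, 50 mm across flats (a flat faces its x, then every 30 deg), 29 mm tall, so its flat top is 14.5 mm above this point; 30 g. z up; a white mark on top points along its x. Locked on the bottle it sits 72.5 mm above bottle_center, its x along the bottle's x (2 or 3 deg of play).
- holder_floor (a point): Centre of the pocket floor of the square aluminium bottle holder, fixed to the bench, 8 mm above it. z up; pocket 58 x 58 mm, square to this x, y, with flared lips whose rim is 24 mm above the floor. Base plate 130 (x) by 82 mm. The bottle fits in any quarter turn and cannot turn in it; home, bottle_center is 36 mm above this point.
- bottle: The same bottle; origin at the centre of its foot. Inside its neck are a sprung plunger and a bayonet lock: with the cap not pressed, teeth block the turn; pressed down at least 4 mm (5 to 6 mm is good) the cap can turn anticlockwise seen from above.
- cap: The same cap; origin at the centre of its lower rim. It turns from locked (0) anticlockwise; from 45 to 65 deg of turn (55 deg is the middle, hard stop at about 68 deg) it is free and lifts straight off.
- plunger (a joint): The spring under the cap: 0 when the cap is not pressed, up to 0.007 m as the cap is pressed down. It starts to give at about 5 N and takes about 12 N at the 7 mm stop.
- caliper_center (a point): Bystander: steel slide caliper lying flat, 230 mm long, up to 7 mm thick; middle of its beam.
- carton_center (a point): Bystander: white and green carton, 58 x 90 x 34 mm; its centre.
- marker_center (a point): Bystander: blue marker pen, 110 mm long, 13 mm thick; its centre.
- key_tag_center (a point): Bystander: orange key tag, 52 x 26 x 5 mm; its centre.
- tap_wrench_center (a point): Bystander: dark steel tap wrench, 150 mm long, 11 mm thick; its centre.
- collet_center (a point): Bystander: upright steel collet, a cylinder of 32 mm diameter and 34 mm height; its centre.
Mind the look-alikes: they are no part of the job. Leave any orange or purple look-alike of the bottle alone.

How it is judged:
On the way, in this order (a step that is already met when the one before it is completed fails the run):
1. the bottle stands home in the holder with its cap still locked (z of bottle_center in the frame of holder_floor between 0.032 and 0.04 m and horizontal distance between bottle_center and holder_floor below 0.006 m and angle between bottle_center's own z axis and vertical below 0.1 rad and z of cap_center in the frame of bottle_center below 0.077 m and angle between the x axis of cap_center and the x axis of bottle_center, either way round below 0.15 rad), for 0.2 s.
2. with the bottle home, the cap is pressed down and turned past its lock (z of bottle_center in the frame of holder_floor between 0.032 and 0.04 m and horizontal distance between bottle_center and holder_floor below 0.006 m and angle between bottle_center's own z axis and vertical below 0.1 rad and z of cap_center in the frame of bottle_center below 0.0705 m and angle between the x axis of cap_center and the x axis of bottle_center, either way round above 0.25 rad), for 0.05 s.
At the end, for the whole second after the job is handed in: The bottle stands home in the holder (within 4 mm of its full depth, 6 mm of the pocket's centre, 0.1 rad of upright). The cap is held in the fingers, off the bottle, raised 50 to 160 mm above its seat on the bottle and within 40 mm of straight above the bottle; both are still (z of bottle_center in the frame of holder_floor between 0.032 and 0.04 m and horizontal distance between bottle_center and holder_floor below 0.006 m and angle between bottle_center's own z axis and vertical below 0.1 rad and z of cap_center in the frame of bottle_center between 0.1225 and 0.2325 m and horizontal distance between cap_center and bottle_center below 0.04 m and contact force between the fingers and cap above 0.5 N and contact force between cap and bottle below 0.05 N and linear speed of each of cap, bottle below 0.03 m/s); the arm keeps its last pose, push and grip.
It fails at once if the bottle is tipped over (more than 0.5 rad) (angle between bottle_center's own z axis and vertical above 0.5 rad).
It fails at once if another thing on the bench is shifted by more than 25 mm (distance of any of caliper_center, carton_center, marker_center, key_tag_center, tap_wrench_center, collet_center from where it was at the start of the episode above 0.025 m).
It also fails if it takes over 51 s, if anything falls off the work surface, if the arm or the gripper's body presses on something with over 40 N, if the wrist force passes 120 N, or if a joint passes its speed limit or range.

## Robot

A 6-joint arm with a two-finger parallel gripper is mounted at the origin on the work surface. World frame = base frame: x ahead of the robot, y to its left, z up, the work surface at z = 0. Lengths are in m, angles in rad, forces in N, time in s.
With the tool pointing down it reaches from about 0.425 to 0.95 m from the base axis. Payload 3.5 kg.
Tool frame: the origin (TCP) lies at the very end of the fingers, on their centre line; the grasp point (between the pads) lies 19 mm behind it; z points along the fingers, y is the direction in which the jaws open and shut (so a half turn about z gives the same grasp; the last joint's range is limited). The gripper opens to 85 mm and grips with 20 to 120 N. Pads are 22 mm wide; open, the fingers measure 114 mm over their backs; the gripper's body (76 mm by 85 mm) begins 54 mm behind the grasp point. The pads swing forward as they close: fully open they stand 13 mm farther back than shut.
Start: joints at [0.99, 0.286, 1.577, -0, 1.279, -0.15], TCP at [0.282, 0.613, 0.231] pointing down, gripper open.
Joint ranges: [-2.77, 2.77], [-0.9, 2.22], [0.21, 2.48], [-1.53, 4.67], [0.24, 2.81], [-2.84, 2.84]. Speed limits (rad/s): [2.79, 2.79, 3.14, 3.14, 3.14, 3.14].

## Interface

Orientations are given as a unit quaternion [x, y, z, w].
In Python, from plant import ctrl, eyes, ticket gives the robot as it stands.
- The arm moves only by the tool send_rows, never from a script. Its arguments are lists of equal length, an entry for each row: "translation": the shift along the tool's x, y, z in units of 30 mm (1.0 is 30 mm), a list of three; "rotation": the turn, a rotation vector about the tool's x, y, z in units of 5 degrees (1.0 is 5 degrees), a list of three; "grip": the finger opening in mm, from 0 to 85.4. A call has 1 to 5 rows; each row shifts and turns the commanded pose from where the row before left it, along the tool's axes as they then stand; what a row does not reach is not made up. A row lasts 1/8 s, in which the tool goes at most 62.5 mm and 10.7 degrees, less where a joint would pass 70% of its speed; a pose out of reach is approached as far as the arm can. A call is refused whole if a number of a shift passes 1 or a number of a turn 1, either way. A call with a gripper value outside its range is refused whole. The fingers move at their own pace and stop on an object; "squeeze" is the grip in N (left out, the last holds). Time passes only in rows, so rows that do not move let the fingers close. It gives the time, the measured TCP pose, the force and the opening at its end, in the units of the state.
- ctrl.get_state(): the state, without advancing time (a new reading comes with each control period).
- eyes.read_camera(name): name is "side" or "top" or "wrist"; returns a dict with "image" (420x560x3 uint8, blue, green, red), "mtx" (3x3 intrinsics, pixels), "dist_coeffs" ([k1, k2, p1, p2, k3] as OpenCV has them; the pictures are not rectified), "xyz" and "orientation" of the camera in the world; the wrist camera has in their place "hand_eye" (4x4, takes a point from camera to tool coordinates, whose origin is the TCP and whose axes are the flange's). Camera axes: x right, y down, z forward; pixel columns grow to the right and rows downward; lengths in m; the calibration is good to about 2 mm. A picture is of the moment at which its call begins: read the wrist's pose just before it. There is no depth.
- ticket.sign_off(): hands the job in, once; it reports no verdict.
The state is a dict: "time": time; "qpos": joint angles; "dq": joint speeds; "joint_efforts": joint torques, N m; "eef_pos": TCP position; "tcp_rot": TCP orientation; "contact_force": force on the tool from outside, world axes, zero at the start; "wrist_torque": the same for the moment, N m; "opening": opening from 0.0 (shut) to 1.0 (fully open).
Only numpy, scipy, OpenCV 4.12 (cv2) and the standard library are available. Lean on these libraries where they do the work, as an engineer would, in place of code of your own. Each camera call takes 0.05 s, during which the arm holds its last target. There are 200 camera calls.

## Working session

There is one attempt and no reset: what is moved stays moved. The work goes in short steps, Python scripts to look and compute and a tool call to move; the robot and the scene stay as the last step left them, time stands still between calls to the robot, and variables do not carry over. Pictures are saved under pics/ and viewed, about 8 in all and at most 12, crops included, and the job is handed in when it is done.

Besides the shell and the picture viewer there is one more tool, called after "Call:" as name(argument=value, ...) on one line, values as JSON. send_rows: Moves the arm, as the interface text tells. Its arguments: {"type":"object","properties":{"translation":{"type":"array"},"rotation":{"type":"array"},"grip":{"type":"array"},"squeeze":{"type":"number"}},"required":["translation","rotation","grip"]}

```bash
mkdir -p pics; cat > h.py <<'E'
import numpy as np, cv2
from scipy.spatial.transform import Rotation as R
from plant import ctrl, eyes, ticket
def cam(name):
    s=ctrl.get_state(); c=eyes.read_camera(name)
    K=np.array(c["mtx"],float); d=np.array(c["dist_coeffs"],float)
    if "hand_eye" in c:
        T=np.eye(4); T[:3,:3]=R.from_quat(s["tcp_rot"]).as_matrix(); T[:3,3]=s["eef_pos"]
        T=T@np.array(c["hand_eye"]); Rm,t=T[:3,:3],T[:3,3]
    else:
        o=np.array(c["orientation"],float); Rm=R.from_quat(o).as_matrix() if o.size==4 else o.reshape(3,3); t=np.array(c["xyz"],float)
    return np.array(c["image"]),K,d,Rm,t
def ray(C,p):
    _,K,d,Rm,t=C
    n=cv2.undistortPoints(np.array(p,float).reshape(-1,1,2),K,d).reshape(-1,2)
    v=np.c_[n,np.ones(len(n))]@Rm.T
    return t,v
def onz(C,p,z):
    t,v=ray(C,p); return t+v*((z-t[2])/v[:,2])[:,None]
def proj(C,P):
    _,K,d,Rm,t=C
    Q=(np.array(P,float).reshape(-1,3)-t)@Rm
    return cv2.projectPoints(Q,np.zeros(3),np.zeros(3),K,d)[0].reshape(-1,2)
E
python3 - <<'E'
from h import *
import pickle
print(ctrl.get_state())
D={}
for n in("top","side","wrist"):
    C=cam(n);D[n]=C;cv2.imwrite(f"pics/{n}0.png",C[0]); print(n,C[4],C[3].round(3).tolist(),C[1].tolist())
pickle.dump(D,open("c0.pkl","wb"))
E
```

```text
{'time': 0.0, 'qpos': array([ 9.89972904e-01,  2.87202519e-01,  1.57817998e+00, -7.89704672e-06,
        1.27862005e+00, -1.50023141e-01]), 'dq': array([ 0.0008946 , -0.00079187, -0.00028881, -0.00091932, -0.00136531,
       -0.00102402]), 'joint_efforts': array([ 1.26797175e-03, -4.05964100e+01, -2.92636192e+01, -4.16943851e-05,
        5.73365527e-03,  2.16292511e-05]), 'eef_pos': array([0.28149938, 0.61277028, 0.22992101]), 'tcp_rot': array([ 2.13737069e-01,  9.76890482e-01, -1.12673515e-03, -4.27049984e-04]), 'contact_force': array([ 0.10598931,  0.28353275, -0.15216732]), 'wrist_torque': array([ 0.0108834 , -0.00491142,  0.04239351]), 'opening': 0.9983127799557746}
top [0.48059695 0.00149519 1.26047721] [[-0.012, -0.999, 0.049], [-1.0, 0.012, -0.01], [0.01, -0.05, -0.999]] [[386.6304931512783, 0.0, 277.76661519263956], [0.0, 386.6304931512783, 207.78599397810743], [0.0, 0.0, 1.0]]
side [ 0.35599342 -0.64907504  0.87281875] [[0.947, -0.249, 0.204], [-0.321, -0.708, 0.629], [-0.013, -0.661, -0.75]] [[402.32283801846296, 0.0, 277.2111164829693], [0.0, 402.32283801846296, 215.7302374167368], [0.0, 0.0, 1.0]]
wrist [0.21895783 0.64273582 0.3726419 ] [[0.417, 0.875, 0.248], [0.909, -0.4, -0.118], [-0.004, 0.274, -0.962]] [[324.759942036045, 0.0, 284.18231887422235], [0.0, 324.759942036045, 210.16146836044388], [0.0, 0.0, 1.0]]
```

View pics/top0.png

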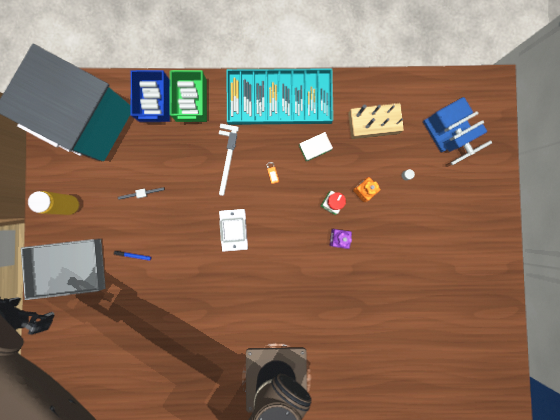

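View pics/side0.png

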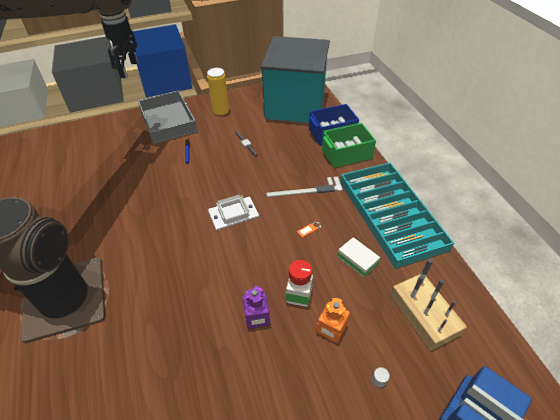

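The top view shows the red-capped bottle at about (335,202), with the orange look-alike at (368,189), purple at (341,239) and the holder at (232,230). The side view shows the bottle at (299,283) and the holder at (233,210).

```bash
python3 - <<'E'
from h import *
import pickle
D=pickle.load(open("c0.pkl","rb"))
def red(C,box):
    x0,y0,x1,y1=box; im=cv2.cvtColor(C[0],cv2.COLOR_BGR2HSV)
    m=(((im[...,0]<6)|(im[...,0]>174))&(im[...,1]>150)&(im[...,2]>110)).astype(np.uint8)
    k=np.zeros_like(m);k[y0:y1,x0:x1]=m[y0:y1,x0:x1]
    return k
for n,b in(("top",(315,180,360,225)),("side",(275,250,325,300))):
    m=red(D[n],b);ys,xs=np.nonzero(m);c=[xs.mean(),ys.mean()];print(n,m.sum(),c,xs.min(),xs.max(),ys.min(),ys.max())
    cs,_=cv2.findContours(m,0,2);c=max(cs,key=cv2.contourArea);r=cv2.minEnclosingCircle(c);print(r,onz(D[n],[r[0]],.115))
# holder: bright low-sat area
for n,b in(("top",(205,195,265,265)),("side",(200,185,270,240))):
    im=cv2.cvtColor(D[n][0],cv2.COLOR_BGR2HSV);x0,y0,x1,y1=b
    m=((im[...,1]<70)&(im[...,2]>100)).astype(np.uint8);k=np.zeros_like(m);k[y0:y1,x0:x1]=m[y0:y1,x0:x1]
    k=cv2.morphologyEx(k,cv2.MORPH_CLOSE,np.ones((7,7)))
    cs,_=cv2.findContours(k,0,2);c=max(cs,key=cv2.contourArea)
    bx=cv2.boxPoints(cv2.minAreaRect(c)); P=onz(D[n],bx,.006);print(n,cv2.contourArea(c),P.round(4).tolist(),P.mean(0),[np.linalg.norm(P[i]-P[i-1]).round(4) for i in range(4)])
t=D["top"][0];a=cv2.resize(t[165:255,310:400],(400,400),interpolation=2);b=cv2.resize(t[195:265,195:265],(400,400),interpolation=2)
cv2.imwrite("pics/crop1.png",np.hstack([a,b]))
E
```

```text
top 226 [np.float64(336.42035398230087), np.float64(201.07079646017698)] 328 345 192 209
((336.5, 200.86363220214844), 9.060272216796875) [[ 0.55590891 -0.18510856  0.115     ]]
side 407 [np.float64(299.74692874692875), np.float64(271.13513513513516)] 289 311 260 284
((299.82501220703125, 271.95001220703125), 12.658430099487305) [[ 0.55540643 -0.18928648  0.115     ]]
top 1034.0 [[0.5372, 0.1827, 0.006], [0.5426, 0.096, 0.006], [0.4097, 0.0872, 0.006], [0.4045, 0.1734, 0.006]] [0.47346746 0.13480503 0.006     ] [np.float64(0.133), np.float64(0.0868), np.float64(0.1332), np.float64(0.0864)]
side 1098.5 [[0.4064, 0.1909, 0.006], [0.5485, 0.2038, 0.006], [0.5412, 0.0924, 0.006], [0.4075, 0.0833, 0.006]] [0.47590248 0.14255916 0.006     ] [np.float64(0.1076), np.float64(0.1426), np.float64(0.1116), np.float64(0.134)]
```

View pics/crop1.png

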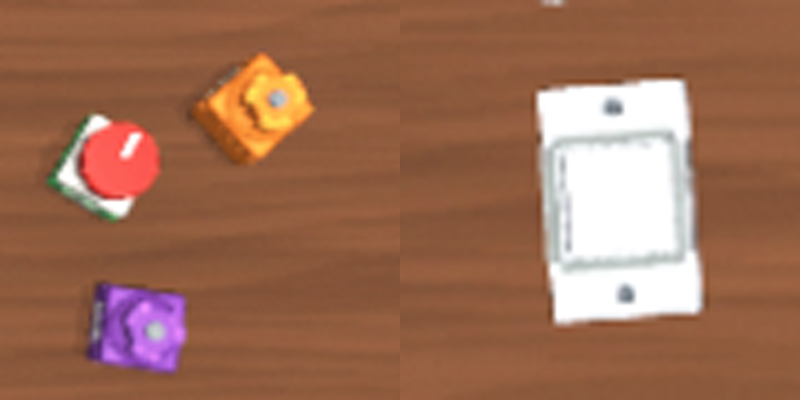

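The crops show the bottle (cap mark up and right, body yaw about -28°) and the holder with its long side near world x (yaw about +4°). Next I'll move over the holder and take a closer look on the way.

Call:
send_rows(translation=[[-0.96,-0.91,0],[-0.96,-0.91,0],[-0.96,-0.91,0],[-0.96,-0.91,0],[-0.96,-0.91,0]], rotation=[[0,0,0],[0,0,0],[0,0,0],[0,0,0],[0,0,0]], grip=[85,85,85,85,85])

```text
time: 0.78
eef_pos: [0.3558, 0.4278, 0.231]
tcp_rot: [0.214, 0.977, -0.0, -0.0]
contact_force: [0.3, 0.1, -0.2]
opening: 0.997
```

Call:
send_rows(translation=[[-0.96,-0.91,0],[-0.96,-0.91,0],[-0.96,-0.91,0],[-0.96,-0.91,0],[-0.96,-0.91,0]], rotation=[[0,0,0],[0,0,0],[0,0,0],[0,0,0],[0,0,0]], grip=[85,85,85,85,85])

```text
time: 1.4
eef_pos: [0.4296, 0.2437, 0.2311]
tcp_rot: [0.214, 0.977, -0.0, -0.0]
contact_force: [0.8, 0.1, -0.0]
opening: 0.998
```

Call:
send_rows(translation=[[-0.96,-0.91,0],[-0.96,-0.91,0],[-0.96,-0.91,0],[0,0,0],[0,0,0]], rotation=[[0,0,0],[0,0,0],[0,0,0],[0,0,0],[0,0,0]], grip=[85,85,85,85,85])

```text
time: 2.02
eef_pos: [0.4735, 0.1347, 0.231]
tcp_rot: [0.214, 0.977, 0.0, -0.0]
contact_force: [-0.4, 0.0, 0.8]
opening: 0.999
```

```bash
python3 - <<'E'
from h import *
import pickle
C=cam("wrist");pickle.dump(C,open("wh.pkl","wb"));cv2.imwrite("pics/wh.png",C[0])
s=ctrl.get_state();print(s["time"],s["eef_pos"],s["tcp_rot"],np.abs(s["dq"]).max())
print(proj(C,[[.474,.135,.008],[.474,.135,.032]]))
im=cv2.cvtColor(C[0],cv2.COLOR_BGR2HSV)
m=((im[...,1]<70)&(im[...,2]>100)).astype(np.uint8);m=cv2.morphologyEx(m,cv2.MORPH_CLOSE,np.ones((9,9)))
for c in cv2.findContours(m,0,2)[0]:
    if cv2.contourArea(c)<4000: continue
    bx=cv2.boxPoints(cv2.minAreaRect(c));P=onz(C,bx,.008);print(cv2.contourArea(c),bx.round(1).tolist(),P.round(4).tolist(),P.mean(0),[np.linalg.norm(P[i]-P[i-1]).round(4) for i in range(4)])
E
```

```text
2.075 [0.47340407 0.13512517 0.23110411] [ 2.13462301e-01  9.76951242e-01  1.06485887e-04 -3.24096376e-04] 0.014275093381395092
[[284.37272513 181.19159209]
 [284.34915389 185.39903674]]
8230.5 [[220.8000030517578, 145.6999969482422], [288.5, 110.5999984741211], [341.29998779296875, 212.39999389648438], [273.6000061035156, 247.5]] [[0.4084, 0.0875, 0.008], [0.4058, 0.1711, 0.008], [0.5355, 0.1802, 0.008], [0.5425, 0.0892, 0.008]] [0.47305257 0.13200354 0.008     ] [np.float64(0.1342), np.float64(0.0837), np.float64(0.1301), np.float64(0.0913)]
```

View pics/wh.png

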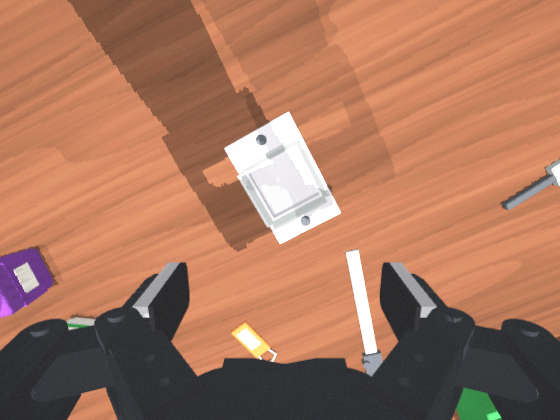

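The wrist view shows the holder centred at about (284,180), with its screw heads at (261,140) and (305,221). I'll use those to refine its centre and yaw, then move over the bottle.

```bash
python3 - <<'E'
from h import *
import pickle
C=pickle.load(open("wh.pkl","rb"));g=cv2.cvtColor(C[0],cv2.COLOR_BGR2GRAY).astype(float)
p=[]
for x,y in((261,140),(305,221)):
    w=np.clip(150-g[y-7:y+8,x-7:x+8],0,None); Y,X=np.mgrid[y-7:y+8,x-7:x+8]; p.append([(w*X).sum()/w.sum(),(w*Y).sum()/w.sum()])
P=onz(C,p,.009);d=P[1]-P[0];print(p,P,P.mean(0),np.linalg.norm(d),np.degrees(np.arctan2(d[1],d[0])))
P=onz(C,[(225,149),(291,112),(340,211),(280,244)],.007);print(P,P.mean(0))
for i in range(4): d=P[i]-P[i-1];print(np.linalg.norm(d),np.degrees(np.arctan2(d[1],d[0])))
E
```

```text
[[np.float64(261.65907099035934), np.float64(138.71384750219107)], [np.float64(305.8983833718245), np.float64(216.86143187066975)]] [[0.42039483 0.13211658 0.009     ]
 [0.52296275 0.14035877 0.009     ]] [0.47167879 0.13623767 0.009     ] 0.10289855677774737 4.594320869046579
[[0.41351566 0.08991832 0.007     ]
 [0.40819786 0.17305107 0.007     ]
 [0.5336587  0.17952046 0.007     ]
 [0.54200062 0.09800204 0.007     ]] [0.47434321 0.13512297 0.007     ]
0.1287390061730953 -176.3999432262144
0.08330265388913634 93.66008739858864
0.12562753111598013 2.951842572815727
0.08194412614298734 -84.15716293359301
```

Call:
send_rows(translation=[[-0.96,-1.0,-0.2],[-0.96,-1.0,-0.2],[-0.96,-1.0,-0.2],[-0.96,-1.0,-0.2],[-0.96,-1.0,-0.2]], rotation=[[0,0,0],[0,0,0],[0,0,0],[0,0,0],[0,0,0]], grip=[85,85,85,85,85])

```text
time: 2.7
eef_pos: [0.5424, -0.0617, 0.2615]
tcp_rot: [0.213, 0.977, 0.0, -0.0]
contact_force: [-0.4, -0.8, 0.2]
opening: 0.993
```

Call:
send_rows(translation=[[-0.96,-1.0,0],[-0.96,-1.0,0],[-0.4,-0.6,0],[0,0,0],[0,0,0]], rotation=[[0,0,0],[0,0,0],[0,0,0],[0,0,0],[0,0,0]], grip=[85,85,85,85,85])

```text
time: 3.32
eef_pos: [0.5724, -0.1604, 0.2612]
tcp_rot: [0.213, 0.977, 0.0, -0.0]
contact_force: [-0.9, 0.4, 0.0]
opening: 0.993
```

```bash
python3 - <<'E'
from h import *
import pickle
C=cam("wrist");pickle.dump(C,open("wb.pkl","wb"));cv2.imwrite("pics/wb.png",C[0])
s=ctrl.get_state();print(s["time"],s["eef_pos"],s["tcp_rot"],np.abs(s["dq"]).max())
im=cv2.cvtColor(C[0],cv2.COLOR_BGR2HSV)
m=(((im[...,0]<5)|(im[...,0]>174))&(im[...,1]>170)&(im[...,2]>120)).astype(np.uint8)
c=max(cv2.findContours(m,0,2)[0],key=cv2.contourArea);r=cv2.minEnclosingCircle(c);print(cv2.contourArea(c),r,onz(C,[r[0]],.123))
E
```

```text
3.375 [ 0.5724658  -0.16027503  0.26133273] [ 2.12971627e-01  9.77058335e-01  2.54973718e-04 -1.77680459e-04] 0.0037608622878065007
2044.5 ((251.63380432128906, 190.75352478027344), 29.626373291015625) [[ 0.55410645 -0.18315873  0.123     ]]
```

View pics/wb.png

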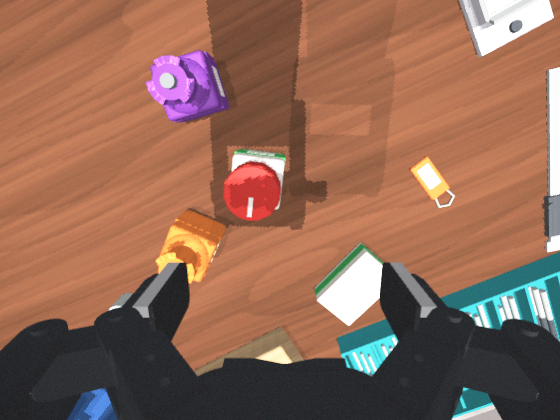

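The bottle is upright at about (252,190), with its mark pointing down the image at (250,207). The purple look-alike is at (190,85) and the orange one at (190,245). Next I'll get the yaw and the cap-top centre.

```bash
python3 - <<'E'
from h import *
import pickle
C=pickle.load(open("wb.pkl","rb"));im=cv2.cvtColor(C[0],cv2.COLOR_BGR2HSV)
print([tuple(int(v) for v in im[y,242]) for y in range(158,226,4)])
roi=np.zeros(im.shape[:2],np.uint8);cv2.circle(roi,(251,192),26,1,-1)
m=((im[...,1]<90)&(im[...,2]>180)&(roi>0)).astype(np.uint8);m[:188]=0
c=max(cv2.findContours(m,0,2)[0],key=cv2.contourArea);ys,xs=np.nonzero(m)
l=cv2.fitLine(np.c_[xs,ys].astype(np.float32),cv2.DIST_L2,0,.01,.01).ravel();print(m.sum(),l,ys.min(),ys.max())
if l[1]<0:l[:2]*=-1
P=onz(C,[l[2:]-8*l[:2],l[2:]+8*l[:2]],.123);d=P[1]-P[0];print("mark yaw",np.degrees(np.arctan2(d[1],d[0])),P)
# bright top
h=im[...,0];red=((h<5)|(h>174))&(im[...,1]>170)
for th in(150,170,185,200):
    t=(red&(im[...,2]>th)).astype(np.uint8);t[:140]=0;t[230:]=0;t=cv2.morphologyEx(t|m,cv2.MORPH_CLOSE,np.ones((5,5)))
    c=max(cv2.findContours(t,0,2)[0],key=cv2.contourArea);e=cv2.fitEllipse(cv2.convexHull(c));print(th,e,onz(C,[e[0]],.123)[0])
# purported green edge of band: top line
g=((h>40)&(h<85)&(im[...,1]>70)).astype(np.uint8);g[:, :225]=0;g[:,295:]=0;g[:140]=0;g[215:]=0
ys,xs=np.nonzero(g);print(len(xs),xs.min(),xs.max(),ys.min(),ys.max())
cv2.imwrite("pics/wbc.png",cv2.resize(C[0][135:235,205:305],(600,600),interpolation=2))
Ru=R.from_quat(ctrl.get_state()["tcp_rot"]).as_matrix();print("jaw yaw",np.degrees(np.arctan2(Ru[1,1],Ru[0,1])))
E
```

```text
[(0, 0, 255), (0, 0, 255), (1, 189, 177), (2, 139, 255), (2, 137, 255), (1, 146, 255), (1, 164, 254), (0, 190, 193), (1, 190, 196), (1, 192, 193), (1, 189, 194), (1, 191, 194), (1, 183, 231), (1, 184, 230), (1, 182, 231), (2, 186, 212), (11, 134, 116)]
101 [ 8.5387155e-02 -9.9634784e-01  2.4962376e+02  2.0665347e+02] 197 216
mark yaw -30.928787185252244 [[ 0.56009836 -0.18741205  0.123     ]
 [ 0.57288583 -0.19507392  0.123     ]]
150 ((251.59371948242188, 191.18496704101562), (56.26371383666992, 58.923118591308594), 12.875826835632324) [ 0.55444218 -0.18336282  0.123     ]
170 ((251.248291015625, 191.8805694580078), (56.166542053222656, 57.059410095214844), 163.65867614746094) [ 0.55488076 -0.18391831  0.123     ]
185 ((250.9726104736328, 191.919189453125), (55.407283782958984, 56.7614860534668), 160.6127166748047) [ 0.55481082 -0.18415575  0.123     ]
200 ((244.5974884033203, 198.01068115234375), (35.809635162353516, 57.36563491821289), 133.35092163085938) [ 0.55743566 -0.19176298  0.123     ]
102 234 285 149 160
jaw yaw 65.40688472161898
```

View pics/wbc.png

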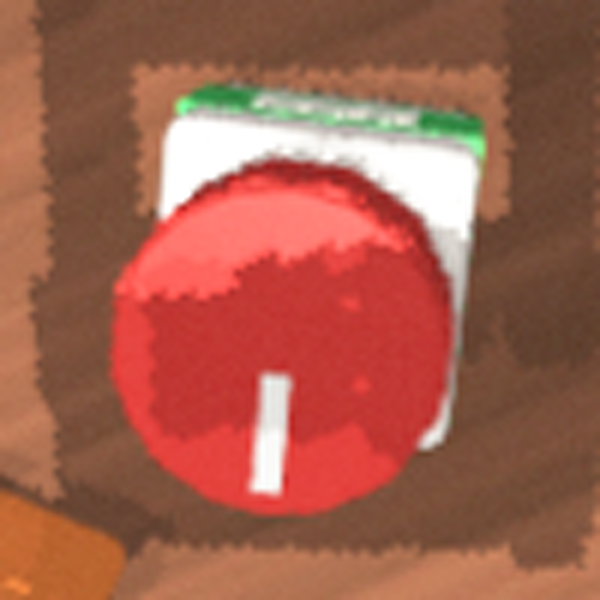

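The cap axis is at about (0.555, -0.1845) with yaw -31°. I'll grip across bottle y (jaw yaw 59°) with the TCP at z 0.090.

Call:
send_rows(translation=[[0.19,-0.98,0],[0,0,0.9],[0,0,0.9],[0,0,0.9],[0,0,0]], rotation=[[0,0,0],[0,0,0.64],[0,0,0.64],[0,0,0],[0,0,0]], grip=[85,85,85,85,85])

```text
time: 4.0
eef_pos: [0.5536, -0.1841, 0.1778]
tcp_rot: [0.267, 0.964, 0.001, -0.003]
contact_force: [-1.0, 0.5, -0.2]
opening: 0.998
```

```bash
python3 - <<'E'
from h import *
s=ctrl.get_state();Ru=R.from_quat(s["tcp_rot"]).as_matrix();print(s["eef_pos"],"jaw yaw",np.degrees(np.arctan2(Ru[1,1],Ru[0,1])),s["qpos"])
print("need in tool units",Ru.T@(np.array([.555,-.1845,.090])-s["eef_pos"])/.03)
E
```

```text
[ 0.55361899 -0.18413068  0.1778191 ] jaw yaw 59.00022452784894 [-4.94995303e-01  1.39336461e-01  1.85075816e+00  2.39217723e-04
  1.15715866e+00 -1.52484013e+00]
need in tool units [-0.06238062  0.01327891  2.92699623]
```

Call:
send_rows(translation=[[-0.06,0.01,0.98],[0,0,0.98],[0,0,0.97],[0,0,0],[0,0,0]], rotation=[[0,0,0],[0,0,0],[0,0,0],[0,0,0],[0,0,0]], grip=[85,85,85,85,60], squeeze=80)

```text
time: 4.62
eef_pos: [0.5582, -0.1871, 0.0947]
tcp_rot: [0.268, 0.964, -0.0, 0.002]
contact_force: [0.5, -1.1, 0.1]
opening: 0.814
```

Call:
send_rows(translation=[[0,0,0],[0,0,0],[0,0,0],[0,0,0],[0,0,0]], rotation=[[0,0,0],[0,0,0],[0,0,0],[0,0,0],[0,0,0]], grip=[45,40,40,40,40])

```text
time: 5.25
eef_pos: [0.5583, -0.1874, 0.0947]
tcp_rot: [0.268, 0.963, -0.0, 0.002]
contact_force: [0.1, 0.7, 5.7]
opening: 0.565
```

Call:
send_rows(translation=[[0,0,-0.2],[0,0,-0.6],[0,0,-1.0],[0,0,0],[0,0,0]], rotation=[[0,0,0],[0,0,0],[0,0,0],[0,0,0],[0,0,0]], grip=[40,40,40,40,40])

```text
time: 5.88
eef_pos: [0.5563, -0.1866, 0.1456]
tcp_rot: [0.268, 0.963, 0.0, -0.001]
contact_force: [0.1, 1.0, -4.3]
opening: 0.568
```

```bash
python3 - <<'E'
from h import *
import pickle
W=cam("wrist");S=cam("side");pickle.dump((W,S),open("lift.pkl","wb"))
s=ctrl.get_state();Ru=R.from_quat(s["tcp_rot"]).as_matrix();print(s["time"],s["eef_pos"],"jaw yaw",np.degrees(np.arctan2(Ru[1,1],Ru[0,1])),"tool z",Ru[:,2],s["contact_force"],s["opening"],s["qpos"])
p=s["eef_pos"];print(proj(W,[p,p+[0,0,.03]]),proj(S,[p]))
x,y=proj(S,[p])[0].astype(int)
a=cv2.resize(S[0][y-60:y+60,x-60:x+60],(480,480));b=cv2.resize(W[0][180:420,140:400],(312*5//3,480))
cv2.imwrite("pics/lift.png",np.hstack([a,b[:,:320]] if 0 else [a[:,80:400],cv2.resize(W[0],(480,360)) if 0 else b[:,:480]]))
E
```

```text
5.975 [ 0.55586715 -0.18632523  0.14466318] jaw yaw 58.91543990968289 tool z [-0.0028622   0.00149984 -0.99999478] [ 0.1914031   0.78522261 -3.80812365] 0.5708026799920809 [-4.96376151e-01  1.80958244e-01  1.86876274e+00 -4.97984597e-05
  1.09510273e+00 -1.52462137e+00]
[[282.90920722 265.77186643]
 [282.49766363 299.06276146]] [[299.94742529 263.27915308]]
```

View pics/lift.png

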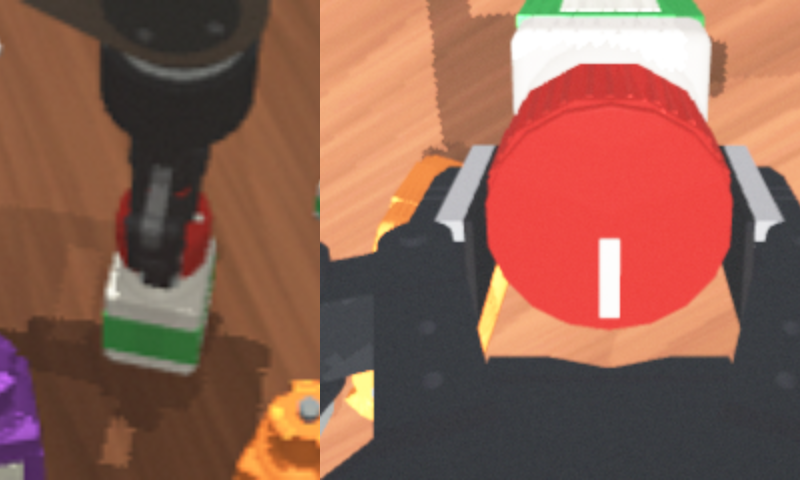

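The bottle is held by its cap, lifted and square to the jaws. The cap axis sits about 4.5 mm along tool +x from the TCP. Next is the carry to the holder with a 55° clockwise turn on the way.

```bash
cat >> h.py <<'E'
def need(xyz,yaw):
    s=ctrl.get_state();Ru=R.from_quat(s["tcp_rot"]).as_matrix();y=np.degrees(np.arctan2(Ru[1,1],Ru[0,1]))
    # desired: tool z down, y at yaw
    a=np.radians(yaw);Y=np.array([np.cos(a),np.sin(a),0]);Z=np.array([0,0,-1.]);X=np.cross(Y,Z);T=np.c_[X,Y,Z]
    print("t",round(s["time"],2),"pos",s["eef_pos"].round(4),"jaw",round(y,2),"F",s["contact_force"].round(1),"M",np.array(s["wrist_torque"]).round(2),"op",round(s["opening"]*85.4,1),"q6",round(s["qpos"][5],2))
    print("shift",(Ru.T@(np.array(xyz)-s["eef_pos"])/.03).round(3),"turn",np.degrees(R.from_matrix(Ru.T@T).as_rotvec()).round(2)/5)
E
python3 - <<'E'
from h import *
p=ctrl.get_state()["eef_pos"];d=(np.array([.4733,.1310,.160])-p)/11/.03
for i in range(11):
    a=np.radians(58.9-5*i);Y=np.array([np.cos(a),np.sin(a),0]);X=np.cross(Y,[0,0,-1.]);print((X@d).round(2),(Y@d).round(2),(-d[2]).round(2))
E
```

```text
0.71 0.69 -0.05
0.77 0.63 -0.05
0.82 0.56 -0.05
0.87 0.49 -0.05
0.91 0.41 -0.05
0.94 0.33 -0.05
0.96 0.25 -0.05
0.98 0.16 -0.05
0.99 0.07 -0.05
0.99 -0.01 -0.05
0.99 -0.1 -0.05
```

Call:
send_rows(translation=[[0.71,0.69,-0.1],[0.77,0.63,-0.1],[0.82,0.56,-0.1],[0.87,0.49,-0.1],[0.91,0.41,-0.05]], rotation=[[0,0,1],[0,0,1],[0,0,1],[0,0,1],[0,0,1]], grip=[40,40,40,40,40])

```text
time: 6.6
eef_pos: [0.5182, -0.0414, 0.1587]
tcp_rot: [0.471, 0.882, -0.0, -0.001]
contact_force: [0.2, 0.1, -2.6]
opening: 0.565
```

Call:
send_rows(translation=[[0.94,0.33,-0.05],[0.96,0.25,0],[0.98,0.16,0],[0.99,0.07,0],[0.99,0,0]], rotation=[[0,0,1],[0,0,1],[0,0,1],[0,0,1],[0,0,1]], grip=[40,40,40,40,40])

```text
time: 7.22
eef_pos: [0.4809, 0.1026, 0.1601]
tcp_rot: [0.651, 0.759, -0.001, -0.001]
contact_force: [0.6, 0.1, -3.4]
opening: 0.566
```

Call:
send_rows(translation=[[0.99,-0.1,0],[0,0,0],[0,0,0]], rotation=[[0,0,1],[0,0,0],[0,0,0]], grip=[40,40,40])

```text
time: 7.6
eef_pos: [0.4741, 0.1303, 0.1606]
tcp_rot: [0.682, 0.731, -0.001, -0.0]
contact_force: [-0.1, -0.2, -3.9]
opening: 0.568
```

```bash
python3 - <<'E'
from h import *
import pickle
W=cam("wrist");S=cam("side");T=cam("top");pickle.dump((W,S,T),open("hov.pkl","wb"))
need([.4733,.1310,.160],4)
p=ctrl.get_state()["eef_pos"];print(proj(S,[p]),proj(T,[p]))
x,y=proj(S,[[.473,.135,.06]])[0].astype(int);print(x,y)
a=cv2.resize(S[0][y-60:y+60,x-45:x+45],(450,600),interpolation=2)
cv2.imwrite("pics/hov.png",a)
E
```

```text
t 7.75 pos [0.4746 0.1299 0.1611] jaw 3.87 F [-0.  -0.4 -3.1] M [-0.03 -0.   -0.01] op 48.3 q6 -0.01
shift [ 0.04  -0.04   0.038] turn [-0.006  0.002 -0.026]
[[227.70247675 173.31899577]] [[228.70036214 229.66284702]]
230 198
```

View pics/hov.png

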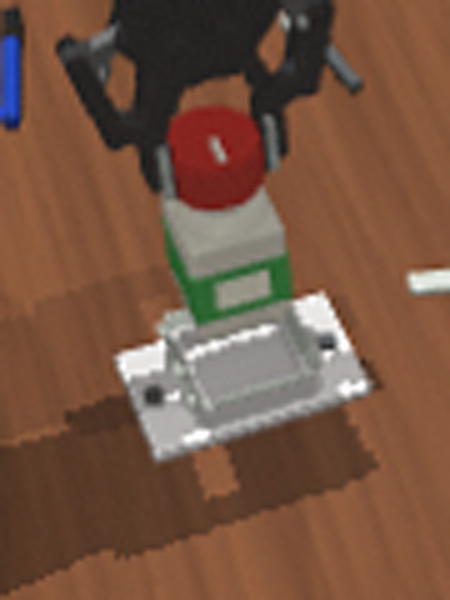

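```bash
python3 - <<'E'
from h import *
import pickle
W,S,T=pickle.load(open("hov.pkl","rb"))
print("holder side",onz(S,[[233.1,211.7]],.009))
im=cv2.cvtColor(S[0],cv2.COLOR_BGR2HSV);m=(((im[...,0]<6)|(im[...,0]>172))&(im[...,1]>130)&(im[...,2]>70)).astype(np.uint8)
k=np.zeros_like(m);k[150:190,205:250]=m[150:190,205:250];c=max(cv2.findContours(k,0,2)[0],key=cv2.contourArea);b=cv2.boundingRect(c);M=cv2.moments(c)
print(b,M["m10"]/M["m00"],M["m01"]/M["m00"])
# silhouette centroid ~ cap body centre (z = top-0.0145)
print("cap side",onz(S,[[M["m10"]/M["m00"],M["m01"]/M["m00"]],[b[0]+b[2]/2-.5,b[1]+b[3]/2-.5]],.1895-.0145))
# predicted bbox of a cap centred on the assumed axis
a=np.linspace(0,2*np.pi,24)
P=np.array([[.4743+.0255*np.cos(t),.1345+.0255*np.sin(t),z] for t in a for z in(.1605,.1895)]);q=proj(S,P);print("pred bbox",q.min(0),q.max(0))
im=cv2.cvtColor(W[0],cv2.COLOR_BGR2HSV);m=(((im[...,0]<6)|(im[...,0]>172))&(im[...,1]>130)).astype(np.uint8)
c=max(cv2.findContours(m,0,2)[0],key=cv2.contourArea);x,y,w,h=cv2.boundingRect(c);print("wrist",x,y,w,h)
print("wrist cap",onz(W,[[x+w/2-.5,y+h-1-w*.455]],.1895), "rear edge",onz(W,[[x+w/2-.5,y+h-.5]],.1895))
E
```

```text
holder side [[0.47486304 0.13203593 0.009     ]]
(218, 159, 20, 21) 227.69512862616307 168.911877394636
cap side [[0.47634636 0.13106354 0.175     ]
 [0.47578684 0.13090396 0.175     ]]
pred bbox [216.08474008 157.57313177] [236.93737395 179.11864096]
wrist 222 212 125 133
wrist cap [[0.47405747 0.1365148  0.1895    ]] rear edge [[0.47592165 0.11008264 0.1895    ]]
```

Call:
send_rows(translation=[[0.03,-0.04,0.4],[0,0,0.4],[0,0,0.2],[0,0,0.2],[0,0,0]], rotation=[[0,0,0],[0,0,0],[0,0,0],[0,0,0],[0,0,0]], grip=[40,40,40,40,40])

```text
time: 8.38
eef_pos: [0.4729, 0.1314, 0.1248]
tcp_rot: [0.683, 0.731, -0.0, -0.0]
contact_force: [-0.3, -0.1, -3.2]
opening: 0.571
```

```bash
python3 - <<'E'
from h import *
need([.4733,.1310,.1027],4)
E
```

```text
t 8.38 pos [0.4729 0.1314 0.1248] jaw 3.92 F [-0.3 -0.1 -3.2] M [-0.    0.03  0.04] op 48.7 q6 -0.0
shift [-0.014  0.014  0.737] turn [-0.014 -0.    -0.016]
```

Foot is now at about 0.030, just inside the lips, with no contact. I'll go down slowly from here.

Call:
send_rows(translation=[[0,0,0.15],[0,0,0.15],[0,0,0.15],[0,0,0]], rotation=[[0,0,0],[0,0,0],[0,0,0],[0,0,0]], grip=[40,40,40,40])

```text
time: 8.88
eef_pos: [0.4728, 0.1314, 0.1114]
tcp_rot: [0.683, 0.731, -0.0, -0.0]
contact_force: [-0.5, 0.1, -3.2]
opening: 0.565
```

Call:
send_rows(translation=[[0,0,0.12],[0,0,0.1],[0,0,0]], rotation=[[0,0,0],[0,0,0],[0,0,0]], grip=[40,40,40])

```text
time: 9.25
eef_pos: [0.473, 0.1314, 0.105]
tcp_rot: [0.683, 0.731, -0.0, -0.0]
contact_force: [-0.1, -0.1, -2.7]
opening: 0.565
```

Call:
send_rows(translation=[[0,0,0.08],[0,0,0.06],[0,0,0],[0,0,0]], rotation=[[0,0,0],[0,0,0],[0,0,0],[0,0,0]], grip=[40,40,40,40])

```text
time: 9.75
eef_pos: [0.4745, 0.1315, 0.1028]
tcp_rot: [0.682, 0.731, 0.001, 0.001]
contact_force: [-1.5, -0.2, 6.5]
opening: 0.567
```

```bash
python3 - <<'E'
from h import *
need([.4733,.1310,.1027],4)
C=cam("wrist");C=C
S=cam("side");x,y=proj(S,[[.473,.135,.06]])[0].astype(int)
cv2.imwrite("pics/home.png",cv2.resize(S[0][y-60:y+60,x-45:x+45],(450,600),interpolation=2))
E
```

```text
t 9.75 pos [0.4745 0.1315 0.1028] jaw 3.92 F [-1.5 -0.2  6.5] M [ 0.01  0.27 -0.05] op 48.4 q6 -0.0
shift [-0.014 -0.041  0.005] turn [ 0.032  0.    -0.016]
```

View pics/home.png

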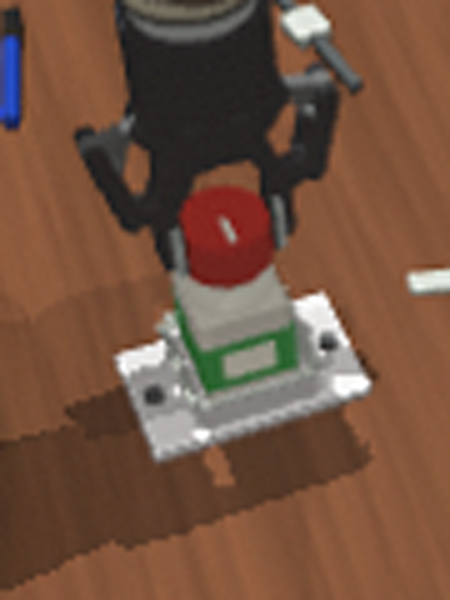

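The bottle sits down in the pocket. TCP height matches the expected seat and the measured push is 6.5 N upward. I'll let it dwell, then press the cap.

Call:
send_rows(translation=[[0,0,0],[0,0,0],[0,0,0.07],[0,0,0.06],[0,0,0]], rotation=[[0,0,0],[0,0,0],[0,0,0],[0,0,0],[0,0,0]], grip=[40,40,40,40,40])

```text
time: 10.48
eef_pos: [0.4748, 0.1315, 0.0995]
tcp_rot: [0.682, 0.731, 0.001, 0.001]
contact_force: [-1.5, -0.2, 8.1]
opening: 0.569
```

Call:
send_rows(translation=[[0,0,0.06],[0,0,0.04],[0,0,0]], rotation=[[0,0,0],[0,0,0],[0,0,0]], grip=[40,40,40])

```text
time: 10.85
eef_pos: [0.4753, 0.1316, 0.0972]
tcp_rot: [0.682, 0.731, 0.001, 0.001]
contact_force: [-2.8, 0.3, 9.7]
opening: 0.569
```

The force is 9.7 N, so the cap is pressed about 5 mm. Now I'll twist anticlockwise about the cap axis, adding +0.013 in tool y per 5° to allow for the 4.5 mm offset.

Call:
send_rows(translation=[[0,-0.04,0.02],[0,0.013,0],[0,0.013,0],[0,0.013,0],[0,0.013,0]], rotation=[[0,0,0],[0,0,-0.8],[0,0,-1],[0,0,-1],[0,0,-1]], grip=[40,40,40,40,40])

```text
time: 11.48
eef_pos: [0.4761, 0.1321, 0.0969]
tcp_rot: [0.551, 0.834, 0.002, 0.002]
contact_force: [-1.6, 1.2, 10.4]
opening: 0.57
```

```bash
python3 - <<'E'
from h import *
need([.4733,.1310,.0967],4)
E
```

```text
t 11.47 pos [0.4761 0.1321 0.0969] jaw 23.06 F [-1.6  1.2 10.4] M [0.14 0.26 0.02] op 48.7 q6 -0.34
shift [ 0.004 -0.1    0.006] turn [0.066 0.004 3.812]
```

Call:
send_rows(translation=[[0,0.013,0],[0,0.013,0],[0,0.013,0],[0,0.013,0],[0,0.013,0]], rotation=[[0,0,-1],[0,0,-1],[0,0,-1],[0,0,-1],[0,0,-1]], grip=[40,40,40,40,40])

```text
time: 12.1
eef_pos: [0.4774, 0.1333, 0.0968]
tcp_rot: [0.358, 0.934, 0.001, 0.002]
contact_force: [-2.2, 1.5, 11.2]
opening: 0.567
```

Call:
send_rows(translation=[[0,0.013,0],[0,0.013,0],[0,0,0],[0,0,0]], rotation=[[0,0,-1],[0,0,-1],[0,0,0],[0,0,0]], grip=[40,40,40,40])

```text
time: 12.6
eef_pos: [0.4777, 0.1338, 0.0967]
tcp_rot: [0.276, 0.961, 0.001, 0.002]
contact_force: [-2.9, 1.0, 10.0]
opening: 0.566
```

```bash
python3 - <<'E'
from h import *
need([.4733,.1310,.0967],4)
C=cam("wrist");cv2.imwrite("pics/tw.png",C[0][120:420,80:480])
E
```

```text
t 12.6 pos [0.4777 0.1338 0.0967] jaw 57.91 F [-2.9  1.  10. ] M [0.17 0.49 0.03] op 48.3 q6 -0.94
shift [ 0.074 -0.158 -0.001] turn [ 0.05   0.014 10.782]
```

View pics/tw.png

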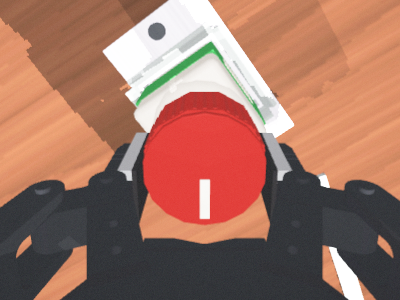

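The cap has turned with the gripper, about 54° relative to the bottle, and the bottle is still in the holder. Lifting slowly first.

Call:
send_rows(translation=[[0.03,-0.02,-0.1],[0,0,-0.15],[0,0,-0.2],[0,0,-0.2],[0,0,0]], rotation=[[0,0,0],[0,0,0],[0,0,0],[0,0,0],[0,0,0]], grip=[40,40,40,40,40])

```text
time: 13.28
eef_pos: [0.4747, 0.1332, 0.1134]
tcp_rot: [0.276, 0.961, 0.0, 0.0]
contact_force: [-0.3, -1.2, -1.1]
opening: 0.565
```

Only about 1 N is hanging from the tool now, against about 3.5 N with the bottle, so the cap is free. Raising it to about 10 cm.

Call:
send_rows(translation=[[0,0,-0.5],[0,0,-0.8],[0,0,-0.8],[0,0,-0.6],[0,0,-0.27]], rotation=[[0,0,0],[0,0,0],[0,0,0],[0,0,0],[0,0,0]], grip=[40,40,40,40,40])

```text
time: 13.9
eef_pos: [0.4751, 0.1333, 0.2038]
tcp_rot: [0.276, 0.961, 0.0, 0.001]
contact_force: [0.8, 0.5, 0.3]
opening: 0.568
```

Call:
send_rows(translation=[[0,0,0],[0,0,0],[0,0,0],[0,0,0]], rotation=[[0,0,0],[0,0,0],[0,0,0],[0,0,0]], grip=[40,40,40,40])

```text
time: 14.4
eef_pos: [0.4743, 0.1332, 0.2016]
tcp_rot: [0.276, 0.961, -0.0, -0.001]
contact_force: [-0.4, 0.2, -0.5]
opening: 0.563
```

```bash
python3 - <<'E'
from h import *
need([.4735,.1335,.203],58)
S=cam("side");x,y=proj(S,[[.473,.135,.1]])[0].astype(int)
cv2.imwrite("pics/end.png",cv2.resize(S[0][y-65:y+65,x-50:x+50],(450,585),interpolation=2))
E
```

```text
t 14.4 pos [0.4743 0.1332 0.2016] jaw 57.92 F [-0.4  0.2 -0.5] M [0.03 0.   0.  ] op 48.1 q6 -0.94
shift [ 0.028 -0.006 -0.046] turn [-0.008 -0.01  -0.016]
```

View pics/end.png

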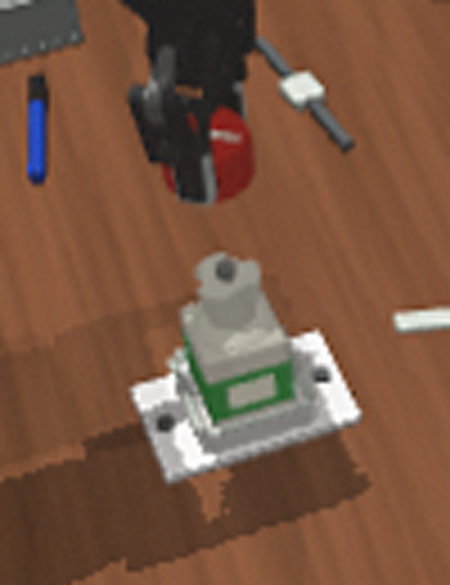

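The side view shows the cap in the jaws directly above the open bottle, which is still upright and down in the holder. Handing in.

```bash
python3 -c "
from h import *
print(ticket.sign_off())"
```

```text
the job is handed in; nothing more can be done
None
```

The job is done and handed in at about 14.4 s of the 51 s allowed; sign-off reports no verdict. I carried the bottle by its locked cap into the holder, pressed the cap about 5 to 6 mm (10–11 N), twisted it about 54° anticlockwise and lifted it off.

**Last checks:**
- **Cap:** it is held in the gripper (opening 48 mm, 80 N squeeze commanded) about 99 mm above its seat. It is roughly straight above the bottle, judged by TCP position and the last side picture.
- **Bottle:** the same picture shows it open, upright and down in the holder. The load on the tool dropped from about 3.5 N to about 0.5 N at lift-off, so the bottle stayed behind.
- **Other things on the bench:** nothing was touched as far as I saw, but I did not measure their positions again.

**Disagreements:**
- The cap was gripped about 4.5 mm off the TCP along the pads; I allowed for that when placing and twisting.
- There was a side force of 2–3 N during the press and twist. It was gone after the lift.
- The side and wrist cameras disagreed by 3–5 mm on absolute positions, so I compared cap and holder within each camera.

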